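# Put a fresh cell in the archive's climate logger

### The arm

A 6-joint arm with a two-finger parallel gripper is mounted at the origin on the work surface. World frame = base frame: x ahead of the robot, y to its left, z up, the work surface at z = 0. Lengths are in m, angles in rad, forces in N, time in s.
With the tool pointing down it reaches from about 0.3 to 0.85 m from the base axis. Payload 5.4 kg.
Tool frame: the origin (TCP) lies on the centre line of the jaws, within the pads' length; the fingertips stand 22 mm ahead of it and the grasp point (between the pads) lies 3 mm ahead of it; z points along the fingers, y is the line along which they close (so a half turn about z gives the same grasp; the last joint's range is limited). The gripper opens to 85 mm and grips with 20 to 120 N. Pads are 22 mm wide; open, the fingers measure 114 mm over their backs; the gripper's body (76 mm by 85 mm) begins 54 mm behind the grasp point. The pads swing forward as they close: fully open they stand 13 mm farther back than shut.
Start: joints at [-1.534, 0.158, 1.597, -0, 1.386, -0.21], TCP at [0.14, -0.558, 0.253] pointing down, gripper open.
Joint ranges: [-2.91, 2.91], [-0.94, 2.29], [0.18, 2.7], [-1.29, 4.43], [0.17, 2.64], [-3, 3]. Speed limits (rad/s): [2.57, 2.57, 3.14, 3.14, 3.14, 3.14].

### API

Orientations are given as a unit quaternion [w, x, y, z].
In Python, from bench import get_obs, grab_frame, camera_params, close_job gives the robot as it stands.
- The arm moves only by the shell command python3 -m crank 'ROWS'. ROWS is JSON, a list of rows, each an object with "linear": the shift along the tool's x, y, z in cm, a list of three; "rotation": the turn, a rotation vector about the tool's x, y, z in rad, a list of three; "fingers": the opening, from -1 (shut) to 1 (fully open), so that 0 is half open. A call has 1 to 5 rows; each row is the pose to reach, as a shift and turn from the pose commanded when the call began, along the tool's axes at that moment; what a row does not reach only later rows make up. A row lasts 1/12 s, in which the tool goes at most 41.7 mm and 7.16 degrees, less where a joint would pass 70% of its speed; a pose out of reach is approached as far as the arm can. A call with a gripper value outside its range is refused whole. The fingers move at their own pace and stop on an object; the grip force is fixed at half the most. Time passes only in rows, so rows that repeat a pose let the fingers close. It gives the time, the measured TCP pose, the force, the opening and the grip force at its end, in the units of the state.
- get_obs(): the state, without advancing time (a new reading comes with each control period).
- grab_frame(name): name is "scene" or "top"; returns (picture, depth): 400x640x3 uint8, red, green, blue; 400x640 float32, m along the optical axis (not along the pixel's ray), 0 where there is no reading.
- camera_params(name): a dict with "fx", "fy", "cx", "cy" (pixels), "pose" (4x4, takes a point from camera to world coordinates). Camera axes: x right, y up, looking along -z (the intrinsics and any distortion apply to the point x, -y, -z); pixel columns grow to the right and rows downward; lengths in m; the calibration is good to about 2 mm. A picture is of the moment at which its call begins. camera_params takes no time and is no camera call.
- close_job(): hands the job in; it is judged then, once.
The state is a dict: "time_s": time; "joint_pos": joint angles; "joint_vel": joint speeds; "effort": joint torques, N m; "tcp_pos": TCP position; "tool_rot": TCP orientation; "force": force on the tool from outside, world axes, zero at the start; "wrist_torque": the same for the moment, N m; "gripper_width": opening from 0.0 (shut) to 1.0 (fully open); "grip_force": force on a finger pad.
Only numpy, scipy, OpenCV 4.12 (cv2) and the standard library are available. Lean on these libraries where they do the work, as an engineer would, in place of code of your own. Each camera call takes 0.05 s, during which the arm holds its last target. There are 200 camera calls.

### The job

The archive's climate logger lies open on its back and needs its cell. Take the thick cell, push its flat end against the coil spring in the cradle, then drop the nub end in behind the metal contact tab so that the cell lies fully home, let go of it, and swing the lid shut until it is flush. Leave the thin cell, the screwdriver and the weight where they are.

Things in the scene. Friction and masses are not known exactly. Their poses are not given: they have to be found in the camera images.
- logger: Grey plastic instrument box, open side up, fixed to the table, 140 (x) by 190 (y) by 45 mm high, walls 3 mm; origin at the centre of its underside. Its lid is hinged along the +y end. Inside, a circuit board covers the floor, its top 9 mm above the table; a terminal block 23 mm high stands on it near the lid end, over 100 mm from the middle of the cell cradle.
- cradle (a point): Middle of the black cell cradle's floor, 12 mm above the table, under the seated cell's middle; axes as the logger's. The cell lies along y, coil spring at the -y end, contact tab at +y. Side cheeks guide the cell's two ends only, rise to 28 mm above the table and flare outwards to 36 mm apart; 34 mm between them are open for fingers. Bare board either side, box walls 67 mm from the middle.
- tab_top (a point): Top of the fixed contact tab and its end wall, over which the nub end must pass: 29 mm above the table, 17 mm above the cradle floor; wall 3 mm thick. The opposite end wall behind the spring rises to 34 mm, its inner face 11 mm beyond the seated cell's flat end.
- seat_nub (a point): Point on the face of the contact tab where the tip of the nub belongs (25 mm above the table, the height of the seated cell's axis). Axes parallel to the logger's.
- seat_flat (a point): Point where the middle of the flat end belongs when the cell is home: 50 mm from seat_nub towards the logger's -y, 25 mm above the table.
- spring (a joint): Compression of the coil spring in m: 0 free, 0.0125 fully squeezed. It pushes along the logger's +y with 500 N/m. Free, it reaches 5 mm past seat_flat towards the tab, so a seated cell holds it at about 0.005 (2.5 N).
- spring_end (a point): Middle of the spring's free end (10 mm across, rounded), moves with it; 25 mm above the table.
- cell: The thick cell, black jacket and bare steel ends, 26 mm across and 50 mm long in all, about 65 g, lying on its side on the table. Origin at its middle on its axis; its +x runs along the axis towards the nub end. It may roll about that axis.
- cell_nub (a point): Tip of the cell's nub (7 mm across, 2 mm high), on the axis, 25 mm from the middle.
- cell_flat (a point): Middle of the cell's flat end, on the axis, 25 mm from the middle.
- lid (a joint): Angle of the lid in rad: 0 shut flush on the box, about 1.6 to 2.1 standing open past upright. A friction hinge: the lid (160 g) stays where it is left, moves at about 0.22 N m, stops at 0 and 2.3.
- lid_hinge (a point): Middle of the hinge line, on the rim of the logger's +y end, 45 mm above the table; the hinge runs along the logger's x. Shut, the lid reaches 190 mm from here towards the logger's -y; opening swings that edge up and over towards +y.
- lid_edge (a point): Middle of the lid's free edge, on its outer face; the lid is 140 mm wide (along the hinge), 190 mm long and 14 mm thick, with its outer face 14 mm outside the hinge line (59 mm above the table when shut).
- thin_cell: A thinner cell that does not belong here, 14.5 mm across and 50.5 mm long, lying on its side; origin at its middle on its axis. A bystander.
- screwdriver: Screwdriver 170 mm long, lying on the table; a bystander. Origin under its middle.
- weight: Brass paperweight 52 mm across and 44 mm high with a small knob; a bystander. Origin at the centre of its underside.
Not all that is in view belongs to the job. Leave any red or turquoise look-alike of the cell alone.

How it is judged:
On the way, in this order (a step that is already met when the one before it is completed fails the run):
1. the cell's flat end squeezes the coil spring (3 mm or more) while its nub is still more than 5 mm above its place (value of joint spring above 0.003 m and distance between cell_flat and spring_end below 0.012 m and z of cell_nub in the frame of seat_nub above 0.005 m), for 0.05 s.
2. the cell lies home in the cradle, nub on the contact tab and flat end on the spring, with the lid still open (distance between cell_nub and seat_nub below 0.004 m and distance between cell_flat and seat_flat below 0.004 m and value of joint lid above 0.5 rad), for 0.2 s.
At the end, for the whole second after the job is handed in: The thick cell lies home in the cradle, released and at rest: the tip of its nub within 4 mm of its place on the contact tab and the middle of its flat end within 4 mm of its place at the spring; the lid is shut to within 0.03 rad (distance between cell_nub and seat_nub below 0.004 m and distance between cell_flat and seat_flat below 0.004 m and linear speed of cell below 0.02 m/s and value of joint lid below 0.03 rad and contact force between the fingers and cell below 0.1 N); the robot touches nothing.
It fails at once if the thin cell, the screwdriver or the weight is moved by more than 30 mm (distance of any of thin_cell, screwdriver, weight from where it was at the start of the episode above 0.03 m).
It also fails if it takes over 64 s, if anything falls off the work surface, if the arm or the gripper's body presses on something with over 40 N, if the wrist force passes 120 N, or if a joint passes its speed limit or range.

## Working session

There is one attempt and no reset: what is moved stays moved. The work goes in short steps, Python scripts to look and compute and a shell command to move; the robot and the scene stay as the last step left them, time stands still between calls to the robot, and variables do not carry over. Pictures are saved under pics/ and viewed, at most 10 in all, crops included, and the job is handed in when it is done.

```bash
mkdir -p pics; ls
cat > h.py <<'E'
import numpy as np, cv2
from bench import get_obs, grab_frame, camera_params, close_job
def pts(depth,p):
    v,u=np.mgrid[0:400,0:640]
    c=np.stack([(u-p['cx'])/p['fx']*depth,-(v-p['cy'])/p['fy']*depth,-depth],-1)
    T=np.array(p['pose']); return c@T[:3,:3].T+T[:3,3]
def ray(p,u,v,z):
    T=np.array(p['pose']); d=T[:3,:3]@np.array([(u-p['cx'])/p['fx'],-(v-p['cy'])/p['fy'],-1]); o=T[:3,3]
    return o+d*(z-o[2])/d[2]
E
python3 - <<'E'
from h import *
for n in("scene","top"):
    im,d=grab_frame(n);cv2.imwrite(f"pics/{n}0.png",im[:,:,::-1]);np.savez(f"{n}0.npz",im=im,d=d)
    p=camera_params(n);print(n,{k:(np.round(v,3).tolist()) for k,v in p.items()})
print(get_obs())
E
```

```text
pics
scene {'fx': 437.936, 'fy': 437.936, 'cx': 321.205, 'cy': 194.211, 'pose': [[0.344, -0.807, 0.48, 0.964], [0.939, 0.296, -0.176, -0.223], [-0.0, 0.511, 0.859, 0.758], [0.0, 0.0, 0.0, 1.0]]}
top {'fx': 434.841, 'fy': 434.841, 'cx': 319.947, 'cy': 196.553, 'pose': [[0.025, 0.998, -0.056, 0.501], [-1.0, 0.024, -0.017, -0.099], [-0.015, 0.057, 0.998, 1.036], [0.0, 0.0, 0.0, 1.0]]}
{'time_s': 0.1, 'joint_pos': array([-1.53410141e+00,  1.58986346e-01,  1.59808693e+00,  3.48596935e-05,
        1.38620517e+00, -2.10106811e-01]), 'joint_vel': array([ 0.00135843, -0.00189841, -0.00440084,  0.00147122,  0.00126363,
        0.00027261]), 'effort': array([-7.30602369e-04, -3.96993041e+01, -3.32338464e+01, -2.20551487e-04,
        4.21576508e-03,  1.59203535e-05]), 'tcp_pos': array([ 0.14044149, -0.55707519,  0.25242485]), 'tool_rot': array([-8.38241554e-04,  9.92395813e-01,  1.23084682e-01,  9.00588452e-05]), 'force': array([ 0.43083437, -0.73882491,  0.86150682]), 'wrist_torque': array([-0.00566865, -0.01276186, -0.01304085]), 'grip_force': 0.0, 'gripper_width': 1.002540041362799}
```

View pics/top0.png

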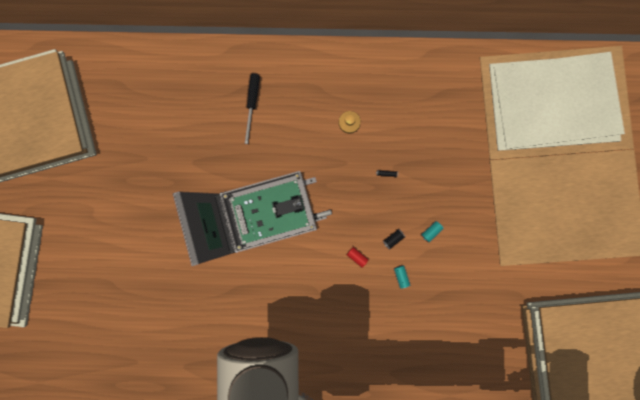

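View pics/scene0.png

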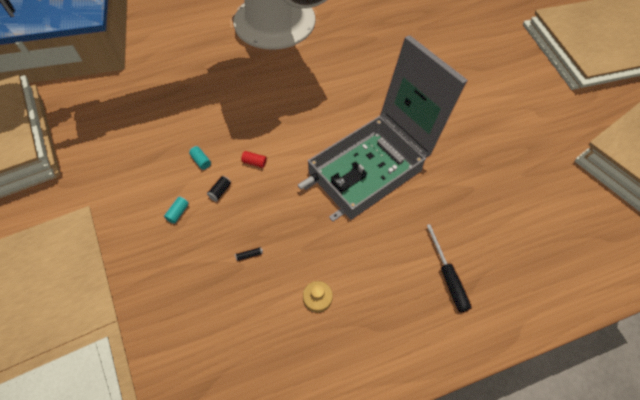

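Top view: the logger is at about (270,210), its lid open to the left. The cradle is at (288,206) and the arm base at (258,370). Candidates for the cell:
- thick black at (394,239)
- thin black at (387,173)
- red at (358,257)
- turquoise at (432,231) and (402,277)

The black one at (394,239) fits: black jacket and thicker than the other black one. I'll confirm it in an enlarged crop.

Run:
```python
from h import *
a=np.load("top0.npz");b=np.load("scene0.npz")
R=lambda im,x,y,w,h:cv2.resize(im[y:y+h,x:x+w],(400,300),interpolation=cv2.INTER_CUBIC)
o=np.vstack([np.hstack([R(a['im'],366,160,80,60)*0+R(a['im'],354,209,80,60),R(b['im'],180,160,80,60)]),
 np.hstack([R(a['im'],220,160,120,90),R(b['im'],290,120,140,105)])])
cv2.imwrite("pics/crop1.png",o[:,:,::-1])
```

```text
(no output)
```

View pics/crop1.png

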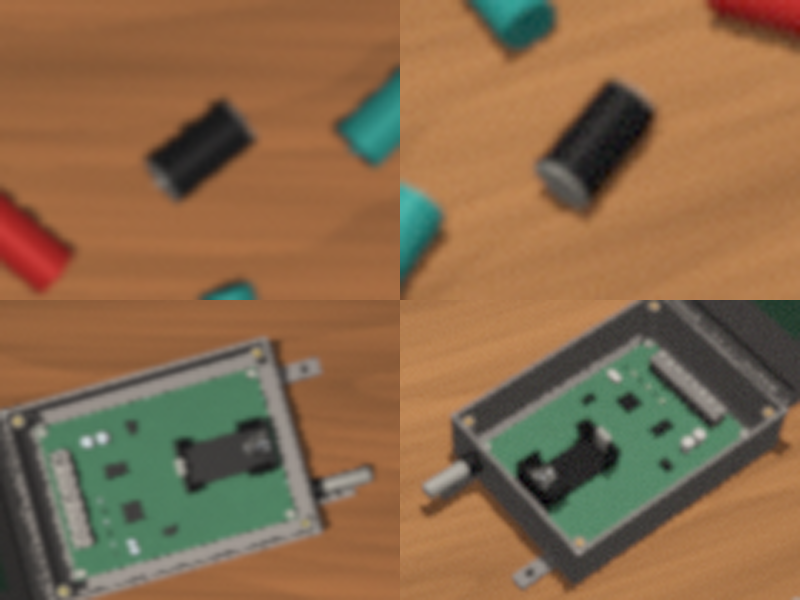

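The crop confirms it. The thick black cell has steel ends and sits alone at (394,239), distinct from the red and turquoise ones. The spring is at the cradle's right end in the top view and the tab at its left, (274,209). Next I'll measure, averaging frames so I can tell which end has the nub.

```bash
cat > m.py <<'E'
from h import *
def avg(n,k):
    I=[];D=[]
    for _ in range(k):
        i,d=grab_frame(n);I.append(i.astype(float));D.append(np.where(d>0,d,np.nan))
    return np.mean(I,0),np.nanmedian(D,0)
E
python3 - <<'E'
from m import *
import warnings;warnings.simplefilter("ignore")
out=[]
for n,(x,y) in (("top",(374,224)),("scene",(199,174))):
    im,d=avg(n,8);np.savez(f"{n}1.npz",im=im,d=d);p=camera_params(n);P=pts(d,p)
    c=im[y:y+30,x:x+40];c=np.clip((c/255)**.7*255*1.1,0,255).astype(np.uint8)
    out.append(cv2.resize(c,(400,300),interpolation=cv2.INTER_LANCZOS4))
    # cell: dark mask in region
    g=im.max(2);m=np.zeros(g.shape,np.uint8);r=np.s_[y:y+30,x:x+40]
    sat=im.max(2)-im.min(2); m[r]=((g<75)|(sat<35))[r]
    nl,lab,st,ce=cv2.connectedComponentsWithStats(m);k=1+np.argmax(st[1:,4]);q=P[lab==k]
    vu=np.argwhere(lab==k)
    W=np.array([ray(p,u,v,0.013 if n=="top" else .013) for v,u in vu])
    print(n,"cell area",st[k,4],"z med",np.nanmedian(q[:,2]),np.nanmax(q[:,2]),"rect",cv2.minAreaRect(W[:,:2].astype(np.float32)*1000),"tops",np.nanmean(q[q[:,2]>.018],0))
    # table check
    t=P[(np.abs(P[...,0]-.45)<.05)&(np.abs(P[...,1]+.33)<.05)];print("table z",np.nanmedian(t[:,2]))
    R=(P[...,0]>.35)&(P[...,0]<.62)&(P[...,1]>-.13)&(P[...,1]<.12)&(P[...,2]>.039)&(P[...,2]<.049)
    m=R.astype(np.uint8);nl,lab,st,ce=cv2.connectedComponentsWithStats(m,connectivity=8)
    k=1+np.argmax(st[1:,4]);print("rim",st[k],cv2.minAreaRect(P[lab==k][:,:2].astype(np.float32)*1000),np.nanmedian(P[lab==k][:,2]))
cv2.imwrite("pics/ends.png",np.hstack(out)[:,:,::-1])
E
```

```text
top cell area 209 z med 0.025027460227636134 0.02811072631404543 rect ((463.6446228027344, -255.6676788330078), (23.899816513061523, 48.638816833496094), 39.880271911621094) tops [ 0.46415165 -0.25423268  0.02451514]
table z 0.000724717490575344
rim [230 171  86  82 405] ((518.8626708984375, 42.67547607421875), (139.99737548828125, 200.4123992919922), 17.2135009765625) 0.045410513736384606
scene cell area 304 z med 0.023416762163726013 0.026697981826761863 rect ((465.1194763183594, -257.8889465332031), (27.764118194580078, 54.57878494262695), 40.10204315185547) tops [ 0.46927424 -0.25721132  0.02361376]
table z -0.00011003655514324473
rim [308 113 108  98 717] ((518.9074096679688, 41.06812286376953), (140.9461212158203, 202.2561798095703), 17.26267433166504) 0.04426031299030386
```

View pics/ends.png

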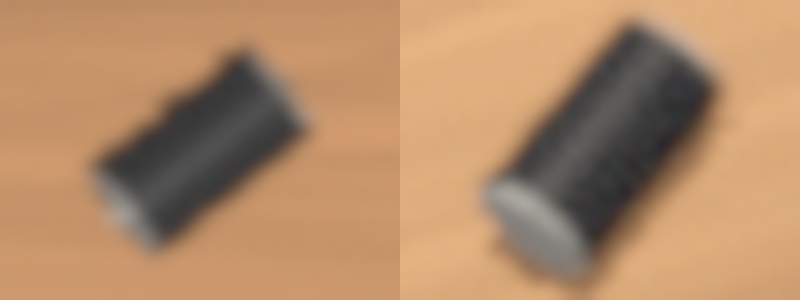

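The top crop shows a bright protrusion at the lower-left end, which is the nub, pointing towards world (-x,+y). The scene view shows a plain disc at the other end, which is flat. So the cell is at about (0.4645,-0.2565) with its nub yaw near 130°, and the logger yaw is about 17.2°. Next is the cradle.

Run:
```python
from h import *
a=np.radians(17.23);R2=np.array([[np.cos(a),np.sin(a)],[-np.sin(a),np.cos(a)]]);C=np.array([.5206,.0365])
vis=[]
for n in("top","scene"):
    z=np.load(n+"1.npz");im,d=z['im'],z['d'];p=camera_params(n);P=pts(d,p)
    L=np.dstack([(P[...,:2]-C)@R2.T,P[...,2]])*1000
    inn=(abs(L[...,0])<55)&(L[...,1]>-86)&(L[...,1]<20)
    g=im.max(2)
    for lo,hi in((17,40),(24,31),(31,38)):
        m=inn&(L[...,2]>lo)&(L[...,2]<hi);q=L[m];print(n,lo,hi,len(q),q.min(0).round(1),q.max(0).round(1),np.percentile(q,50,0).round(1))
    b=inn&(L[...,2]>16); 
    # profile along y
    q=L[b]
    for y in range(-88,20,4):
        s=q[(q[:,1]>=y)&(q[:,1]<y+4)]
        if len(s):print(y,len(s),"x",s[:,0].min().round(),s[:,0].max().round(),"z",s[:,2].max().round(1))
    # bright tab pixels
    sat=im.max(2)-im.min(2)
    for v,u in np.argwhere(inn&(g>110)&(sat<40)): 
        w=ray(p,u,v,.029);l=R2@(w[:2]-C)*1000
        if abs(l[0])<30 and -80<l[1]<0: print("bright",u,v,im[v,u].astype(int),l.round(1),"depthpt",L[v,u].round(1))
    # rectified map at z=28mm, 4px/mm
    T=np.linalg.inv(p['pose']);ys,xs=np.mgrid[30:-95:-.25,-70:70:.25]
    W=np.dstack([np.dstack([xs,ys])/1000@R2+C,np.full(xs.shape,.028)]);c=W@T[:3,:3].T+T[:3,3]
    u=c[...,0]/-c[...,2]*p['fx']+p['cx'];v=c[...,1]/c[...,2]*p['fy']+p['cy']
    vis.append(cv2.remap(im.astype(np.float32),u.astype(np.float32),v.astype(np.float32),cv2.INTER_CUBIC)[:, 80:480])
o=np.clip((np.hstack(vis).clip(0,255)/255)**.7*255,0,255).astype(np.uint8);print(o.shape);cv2.imwrite("pics/crad.png",o[:,:,::-1].copy())
```

```text
top 17 40 149 [-19.6 -77.3  17.5] [19.8 -9.4 35.6] [  1.3 -61.5  28.6]
top 24 31 83 [-19.6 -77.3  24.3] [19.8 -9.4 30.9] [  1.3 -20.9  28.8]
top 31 38 30 [-16.7 -77.3  31.1] [ 17.  -10.1  35.6] [ -0.  -75.3  34. ]
-80 15 x -17.0 17.0 z 35.6
-76 17 x -18.0 18.0 z 35.0
-72 18 x -20.0 19.0 z 33.7
-68 15 x -18.0 18.0 z 31.3
-64 15 x -19.0 19.0 z 31.9
-60 15 x -19.0 20.0 z 31.4
-24 7 x -18.0 19.0 z 29.1
-20 10 x -19.0 20.0 z 29.9
-16 26 x -18.0 18.0 z 30.5
-12 14 x -15.0 17.0 z 31.1
bright 299 193 [ 91 129 102] [ 21.2 -79.5] depthpt [ 22.8 -78.7   9.1]
bright 299 194 [ 79 116  91] [ 19.  -78.9] depthpt [ 20.4 -78.1  10.4]
bright 298 202 [111 111 110] [  1.7 -71.7] depthpt [  2.4 -71.1  17.9]
bright 271 204 [ 74 113  88] [ 14.4 -10.1] depthpt [15.7 -7.9 10.1]
bright 272 207 [ 93 120  99] [  7.  -10.5] depthpt [  7.  -10.5  29.1]
bright 273 207 [103 111 100] [  6.4 -12.7] depthpt [  6.3 -12.9  30.5]
bright 272 208 [123 144 125] [ 4.8 -9.8] depthpt [  4.6 -10.1  31.1]
bright 273 208 [149 153 141] [  4.1 -12.1] depthpt [  4.1 -12.2  30.3]
bright 274 208 [136 134 126] [  3.5 -14.3] depthpt [  
[... 4008 characters left out ...]
 105] [ -3.2 -73.2] depthpt [ -0.8 -75.3  34.1]
bright 338 181 [116 113 110] [ -2.  -71.6] depthpt [-10.4 -64.2  11.5]
bright 339 181 [124 122 120] [ -0.8 -70. ] depthpt [  1.1 -71.8  33.2]
bright 340 181 [123 121 118] [  0.4 -68.5] depthpt [ -7.8 -61.1  11.8]
bright 341 181 [119 117 112] [  1.6 -66.9] depthpt [  2.6 -67.9  31.3]
bright 342 181 [123 121 115] [  2.8 -65.3] depthpt [ -5.5 -57.8  11.5]
bright 343 181 [114 111 105] [  3.9 -63.8] depthpt [ -3.8 -56.7  12.6]
bright 339 182 [116 114 113] [  1.  -71.5] depthpt [ -7.6 -63.9  11. ]
bright 340 182 [125 123 121] [  2.2 -69.9] depthpt [  3.6 -71.2  32. ]
bright 341 182 [111 108 104] [  3.4 -68.4] depthpt [ -4.6 -61.1  12.1]
(500, 800, 3)
```

View pics/crad.png

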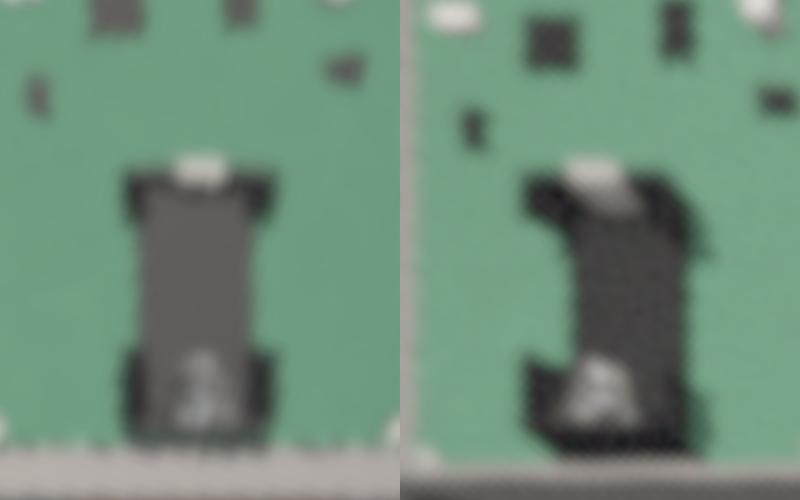

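The cradle middle in the logger frame is x≈0, y≈-40, averaged over the two cameras, which differ by about 2 mm. The tab face is at y≈-15 and the spring wall at about -76, matching the given 61 mm spacing. Next I'll work out the approach to the cell.

```bash
cat > to.py <<'E'
from h import *
from scipy.spatial.transform import Rotation as Ro
YL=107.23;a=np.radians(17.23);ex=np.array([np.cos(a),np.sin(a),0]);ey=np.array([-np.sin(a),np.cos(a),0]);ez=np.array([0,0,1.])
C=np.array([.5206,.0365,0])
def cur():
    o=get_obs();q=o['tool_rot'];return o,np.array(o['tcp_pos']),Ro.from_quat([q[1],q[2],q[3],q[0]])
def goal(yaw,tilt=0): # tool x heading yaw (deg), nub raised by tilt
    return Ro.from_euler('z',yaw,degrees=True)*Ro.from_euler('x',180,degrees=True)*Ro.from_euler('y',tilt,degrees=True)
def show(p,R):
    o,c,Rc=cur();print("lin cm",(Rc.inv().apply(np.array(p)-c)*100).round(2),"rot",(Rc.inv()*R).as_rotvec().round(3))
def log(p): p=np.array(p)-C; return np.array([p@ex,p@ey,p[2]])*1000
E
python3 - <<'E'
from to import *
show([.4644,-.2567,.10],goal(129.9))
print("y tilt check",goal(107.2,20).apply([1,0,0]))
E
```

```text
lin cm [ 38.76 -21.26  15.33] rot [-0.   -0.   -2.02]
y tilt check [-0.27787467  0.89766803  0.34202014]
```

```bash
R='{"linear":[38.8,-21.3,13],"rotation":[0,0,-2.02],"fingers":0.2}'; python3 -m crank '[{"linear":[38.8,-21.3,13],"rotation":[0,0,-2.02],"fingers":0.2},{"linear":[38.8,-21.3,13],"rotation":[0,0,-2.02],"fingers":0.2},{"linear":[38.8,-21.3,13],"rotation":[0,0,-2.02],"fingers":0.2},{"linear":[38.8,-21.3,13],"rotation":[0,0,-2.02],"fingers":0.2},{"linear":[38.8,-21.3,13],"rotation":[0,0,-2.02],"fingers":0.2}]'
python3 -c "
from to import *
show([.4644,-.2567,.12],goal(129.9));print(get_obs()['joint_pos'].round(2))"
```

```text
time_s: 1.32
tcp_pos: [0.2879, -0.4201, 0.1942]
tool_rot: [0.0, 0.905, 0.425, 0.0]
force: [1.1, -0.0, -1.4]
gripper_width: 0.597
grip_force: 0.0
lin cm [23.85  3.13  7.42] rot [ 0.00e+00  1.00e-03 -1.39e+00]
[-1.21  0.04  1.84  0.    1.26 -0.51]
```

```bash
python3 -m crank '[{"linear":[23.85,3.1,7.4],"rotation":[0,0,-1.39],"fingers":0.2},{"linear":[23.85,3.1,7.4],"rotation":[0,0,-1.39],"fingers":0.2},{"linear":[23.85,3.1,7.4],"rotation":[0,0,-1.39],"fingers":0.2},{"linear":[23.85,3.1,7.4],"rotation":[0,0,-1.39],"fingers":0.2},{"linear":[23.85,3.1,7.4],"rotation":[0,0,-1.39],"fingers":0.2}]'
python3 -c "
from to import *
show([.4644,-.2567,.06],goal(129.9));print(get_obs()['joint_pos'].round(2))"
```

```text
time_s: 1.73
tcp_pos: [0.4349, -0.2854, 0.1331]
tool_rot: [0.0, 0.731, 0.683, -0.0]
force: [0.1, -0.7, 1.1]
gripper_width: 0.604
grip_force: 0.0
lin cm [3.07 2.75 7.31] rot [ 0.     0.001 -0.764]
[-0.81  0.15  1.86 -0.    1.13 -0.75]
```

```bash
python3 -m crank '[{"linear":[3.1,2.75,4],"rotation":[0,0,-0.76],"fingers":0.2},{"linear":[3.1,2.75,4],"rotation":[0,0,-0.76],"fingers":0.2},{"linear":[3.1,2.75,4],"rotation":[0,0,-0.76],"fingers":0.2},{"linear":[3.1,2.75,4],"rotation":[0,0,-0.76],"fingers":0.2},{"linear":[3.1,2.75,4],"rotation":[0,0,-0.76],"fingers":0.2}]'
python3 - <<'E'
from to import *
show([.4644,-.2567,.06],goal(129.9));print(get_obs()['joint_pos'].round(2))
im,d=grab_frame("scene");i2,_=grab_frame("top")
R=lambda im,x,y,w,h:cv2.resize(im[y:y+h,x:x+w],(400,300),interpolation=cv2.INTER_CUBIC)
cv2.imwrite("pics/pre.png",np.hstack([R(im,150,80,160,120),R(i2,320,180,140,105)])[:,:,::-1])
E
```

```text
time_s: 2.15
tcp_pos: [0.4635, -0.2574, 0.0929]
tool_rot: [-0.0, 0.485, 0.875, 0.0]
force: [0.3, -0.0, 0.6]
gripper_width: 0.6
grip_force: 0.0
lin cm [0.01 0.12 3.29] rot [-0.    -0.001 -0.138]
[-0.74  0.23  1.85 -0.    1.06 -1.29]
```

View pics/pre.png

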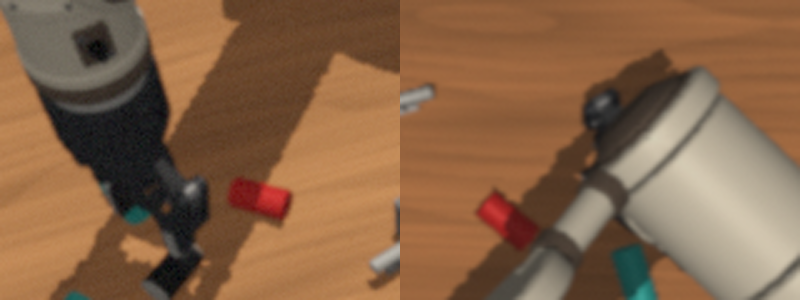

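The scene view shows the jaws above the cell, which is at about (175,270) in the left crop. The neighbours are clear of the fingers. Now I'll finish the turn and descend.

```bash
python3 -m crank '[{"linear":[0.05,0.1,0],"rotation":[0,0,-0.138],"fingers":0.1},{"linear":[0.05,0.1,2],"rotation":[0,0,-0.138],"fingers":0.1},{"linear":[0.05,0.1,4.5],"rotation":[0,0,-0.138],"fingers":0.1},{"linear":[0.05,0.1,6.5],"rotation":[0,0,-0.138],"fingers":0.1},{"linear":[0.05,0.1,6.8],"rotation":[0,0,-0.138],"fingers":0.1}]'
python3 -c "
from to import *
show([.4644,-.2567,.024],goal(129.9))"
```

```text
time_s: 2.67
tcp_pos: [0.4616, -0.2552, 0.0219]
tool_rot: [-0.003, 0.428, 0.904, 0.001]
force: [-0.2, 0.9, -0.2]
gripper_width: 0.549
grip_force: 0.0
lin cm [-0.29  0.12 -0.21] rot [-0.001 -0.006 -0.011]
```

```bash
python3 -m crank '[{"linear":[0,0,0],"rotation":[0,0,0],"fingers":0.1},{"linear":[0,0,0],"rotation":[0,0,0],"fingers":0.1}]'
python3 -c "
from to import *
show([.4644,-.2567,.024],goal(129.9))"
```

```text
time_s: 2.83
tcp_pos: [0.4644, -0.2576, 0.0262]
tool_rot: [0.001, 0.428, 0.904, -0.0]
force: [0.4, 0.9, 0.7]
gripper_width: 0.55
grip_force: 0.0
lin cm [0.06 0.06 0.22] rot [ 0.     0.001 -0.009]
```

```bash
python3 -m crank '[{"linear":[0.06,0.06,0.2],"rotation":[0,0,-0.009],"fingers":0.1},{"linear":[0.06,0.06,0.2],"rotation":[0,0,-0.009],"fingers":-1},{"linear":[0.06,0.06,0.2],"rotation":[0,0,-0.009],"fingers":-1},{"linear":[0.06,0.06,0.2],"rotation":[0,0,-0.009],"fingers":-1},{"linear":[0.06,0.06,0.2],"rotation":[0,0,-0.009],"fingers":-1}]'
python3 -m crank '[{"linear":[0,0,0],"rotation":[0,0,0],"fingers":-1},{"linear":[0,0,0],"rotation":[0,0,0],"fingers":-1},{"linear":[0,0,0],"rotation":[0,0,0],"fingers":-1}]'
```

```text
time_s: 3.25
tcp_pos: [0.4647, -0.2567, 0.0246]
tool_rot: [0.001, 0.423, 0.906, -0.0]
force: [-1.0, 0.9, 6.5]
gripper_width: 0.286
grip_force: 58.8
time_s: 3.5
tcp_pos: [0.4647, -0.2568, 0.0246]
tool_rot: [0.001, 0.423, 0.906, -0.0]
force: [-1.1, 2.2, 6.1]
gripper_width: 0.283
grip_force: 58.8
```

```bash
python3 -m crank '[{"linear":[0,0,-1],"rotation":[0,0,0],"fingers":-1},{"linear":[0,0,-3],"rotation":[0,0,0],"fingers":-1},{"linear":[0,0,-6],"rotation":[0,0,0],"fingers":-1},{"linear":[0,0,-9],"rotation":[0,0,0],"fingers":-1},{"linear":[0,0,-10],"rotation":[0,0,0],"fingers":-1}]'
python3 - <<'E'
from to import *
show(C+ey*-.040+ez*.13,goal(YL));print(get_obs()['joint_pos'].round(2),get_obs()['grip_force'],get_obs()['force'])
im,d=grab_frame("scene");np.savez("scene2.npz",im=im,d=d)
cv2.imwrite("pics/lift.png",cv2.resize(im[80:230,120:320],(800,600),interpolation=cv2.INTER_CUBIC)[:,:,::-1])
E
```

```text
time_s: 3.92
tcp_pos: [0.466, -0.2579, 0.1284]
tool_rot: [0.004, 0.423, 0.906, -0.001]
force: [1.4, -0.2, 0.2]
gripper_width: 0.283
grip_force: 59.0
lin cm [15.35 21.55 -0.25] rot [0.003 0.007 0.397]
[-0.73  0.18  1.84  0.    1.12 -1.43] 58.95469307899475 [ 1.44246806 -0.21220076  0.19324292]
```

View pics/lift.png

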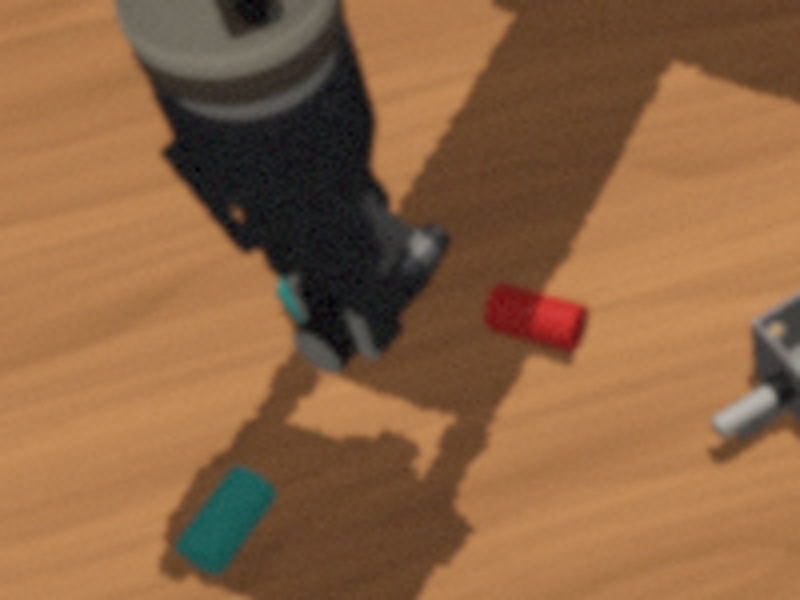

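The cell is held. Its flat steel disc is visible at full-frame (200,167), next to the finger. I'll check where the cell sits in the hand from that face.

Run:
```python
from to import *
z=np.load("scene2.npz");im,d=z['im'].astype(float),z['d'];p=camera_params("scene");P=pts(d,p)
o,c,Rc=cur()
for v in range(158,175):
    for u in range(192,212):
        s=im[v,u]
        if s.max()-s.min()<30 and s.max()>70 and d[v,u]>0:
            print(u,v,s.astype(int),(Rc.inv().apply(P[v,u]-c)*1000).round(1))
T=np.linalg.inv(p['pose'])
for off in([-25,0,11.6],):
    q=T[:3,:3]@(c+Rc.apply(np.array(off)/1000))+T[:3,3];print("pred",off,q[0]/-q[2]*p['fx']+p['cx'],q[1]/q[2]*p['fy']+p['cy'])
```

```text
192 158 [87 89 71] [ 35.6 -95.9 118. ]
194 158 [64 93 87] [ 33.1 -85.6 108. ]
195 158 [69 79 76] [-11.3 -17.1   7.9]
193 159 [78 83 70] [ 32.1 -88.8 112.5]
194 159 [56 85 78] [ 33.  -86.8 112.2]
195 159 [61 79 74] [-10.5 -19.5  13.5]
207 159 [71 70 68] [-12.1  15.9 -12.9]
208 159 [75 74 71] [-10.8  16.8 -11.9]
194 160 [62 72 61] [ 32.  -86.7 114.5]
207 160 [71 69 66] [-10.9  13.4  -6.8]
208 160 [84 83 80] [-11.1  16.2  -9. ]
209 160 [85 83 80] [-9.6 16.9 -7.8]
210 160 [78 73 70] [-7.3 16.4 -4.6]
208 161 [85 86 80] [-11.   15.2  -5.3]
209 161 [87 86 82] [-11.6  18.5  -8.3]
210 161 [81 79 75] [-9.6 18.6 -5.9]
194 162 [75 61 49] [-21.6  -9.4   2.2]
208 162 [82 78 74] [-11.3  14.5  -2.1]
209 162 [88 86 81] [-11.8  17.9  -5.2]
210 162 [86 84 81] [-10.8  19.2  -4.8]
211 162 [73 68 68] [-8.  18.2 -0.7]
194 163 [88 74 67] [-23.7  -7.4   1.2]
208 163 [71 72 66] [-10.4  12.3   3.5]
209 163 [88 87 84] [-10.6  15.2   1.3]
210 163 [85 83 80] [-10.   17.1   0.6]
211 163 [79 78 74] [-8.7 18.1  1.6]
194 164 [94 85 77] [-24.1  -8.1   4.2]
195 164 [85 82 79] [-23.8  -5.7   2.9]
196 164 [86 84 76] [-23
[... 1824 characters left out ...]
.9   9.6   8.3]
198 170 [93 81 71] [-24.9  -2.7  17.9]
199 170 [90 84 77] [-23.6  -1.7  18.8]
200 170 [90 86 80] [-24.3   2.2  15. ]
201 170 [91 88 83] [-23.7   4.1  14.3]
202 170 [85 84 80] [-24.1   7.5  11.4]
203 170 [83 81 78] [-23.7   9.7  10.3]
204 170 [72 71 67] [-23.4  12.1   8.9]
199 171 [97 82 69] [-23.4  -3.3  23.4]
200 171 [98 88 77] [-24.2   0.8  19.4]
201 171 [92 84 78] [-24.    3.4  17.6]
202 171 [92 87 82] [-23.9   6.1  15.8]
203 171 [85 84 76] [-24.3   9.4  13. ]
204 171 [79 75 67] [-22.9  10.2  14.1]
202 172 [103  90  78] [-24.7   6.1  17.9]
203 172 [99 85 75] [-23.5   7.2  18.7]
204 172 [93 79 68] [-24.5  11.4  14.3]
pred [-25, 0, 11.6] 198.32766630952244 168.66673105560608
```

The flat face is 24 mm behind the TCP along the tool's -x and about 10.5 mm ahead along z, as planned. The pad edge reads -11 mm, so the scene camera is accurate along this axis. I'll plan the insertion with the scene camera's cradle position (logger y≈-40.7).

```bash
cat >> to.py <<'E'
FL=np.array([-24.2,0.5,10.5])/1000
def cell(x,y,z,tilt): # flat centre at logger mm -> tcp, R
    R=goal(YL,tilt);return C+(ex*x+ey*y+ez*z)/1000-R.apply(FL),R
E
python3 - <<'E'
from to import *
print(log(cur()[1]));show(*cell(-.5,-56,100,25))
E
```

```text
[-139.10202825 -265.42239501  128.71812397]
lin cm [15.59 21.51  0.79] rot [-0.084  0.439  0.392]
```

```bash
python3 -m crank '[{"linear":[15.6,21.5,0.8],"rotation":[-0.084,0.439,0.392],"fingers":-1},{"linear":[15.6,21.5,0.8],"rotation":[-0.084,0.439,0.392],"fingers":-1},{"linear":[15.6,21.5,0.8],"rotation":[-0.084,0.439,0.392],"fingers":-1},{"linear":[15.6,21.5,0.8],"rotation":[-0.084,0.439,0.392],"fingers":-1},{"linear":[15.6,21.5,0.8],"rotation":[-0.084,0.439,0.392],"fingers":-1}]'
python3 -c "
from to import *
print(log(cur()[1]));show(*cell(-.5,-56,100,25));print(get_obs()['joint_pos'].round(2))"
```

```text
time_s: 4.38
tcp_pos: [0.5145, -0.0525, 0.116]
tool_rot: [-0.181, 0.581, 0.783, 0.13]
force: [0.8, 0.1, -1.1]
gripper_width: 0.279
grip_force: 58.9
[-32.15472122 -83.21987601 115.9634725 ]
lin cm [4.22 3.09 1.59] rot [-0.004 -0.013 -0.007]
[-0.51  0.35  1.72  0.3   1.42 -0.9 ]
```

```bash
python3 -m crank '[{"linear":[4.2,3.1,1.6],"rotation":[0,0,0],"fingers":-1},{"linear":[4.2,3.1,1.6],"rotation":[0,0,0],"fingers":-1},{"linear":[4.2,3.1,1.6],"rotation":[0,0,0],"fingers":-1},{"linear":[4.2,3.1,1.6],"rotation":[0,0,0],"fingers":-1},{"linear":[4.2,3.1,1.6],"rotation":[0,0,0],"fingers":-1}]'
python3 - <<'E'
from to import *
print(log(cur()[1]));show(*cell(-.5,-56,100,25));show(*cell(-.5,-56,45,25))
im,d=grab_frame("scene");np.savez("scene3.npz",im=im,d=d);im2,d=grab_frame("top");
cv2.imwrite("pics/above.png",np.hstack([cv2.resize(im[60:210,270:470],(400,300),interpolation=cv2.INTER_CUBIC),cv2.resize(im2[130:280,200:400],(400,300),interpolation=cv2.INTER_CUBIC)])[:,:,::-1])
E
```

```text
time_s: 4.8
tcp_pos: [0.5304, -0.003, 0.12]
tool_rot: [-0.179, 0.579, 0.785, 0.129]
force: [0.0, -0.6, -1.7]
gripper_width: 0.284
grip_force: 59.0
[ -2.3513525  -40.65468779 119.95542932]
lin cm [0.19 0.14 0.11] rot [-0.004 -0.007 -0.003]
lin cm [-2.18  0.16  5.08] rot [-0.004 -0.007 -0.003]
```

View pics/above.png

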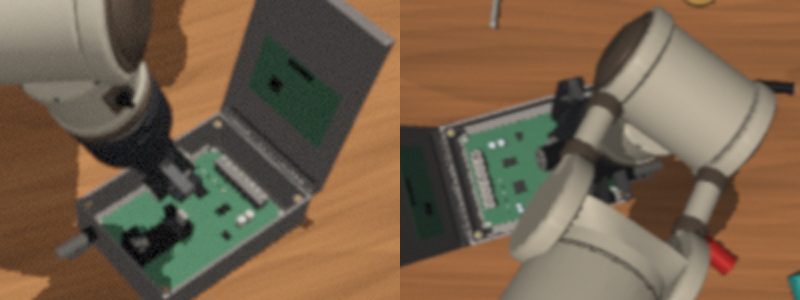

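The picture shows the tilted cell above the cradle: cradle at (155,235) in the left crop, with the lid upright and clear behind. Now I'll descend.

```bash
python3 -m crank '[{"linear":[-0.6,0.16,1.6],"rotation":[0,0,0],"fingers":-1},{"linear":[-1.4,0.16,3.3],"rotation":[0,0,0],"fingers":-1},{"linear":[-2.2,0.16,5.0],"rotation":[0,0,0],"fingers":-1},{"linear":[-2.2,0.16,5.0],"rotation":[0,0,0],"fingers":-1},{"linear":[-2.2,0.16,5.0],"rotation":[0,0,0],"fingers":-1}]'
python3 - <<'E'
from to import *
show(*cell(-.5,-56,45,25));show(*cell(-.5,-56,27,25))
z=grab_frame("scene");np.savez("scene4.npz",im=z[0],d=z[1])
p=camera_params("scene");P=pts(z[1],p);o,c,Rc=cur()
L=Rc.inv().apply((P-c).reshape(-1,3)).reshape(P.shape)*1000
m=(L[...,0]<-15)&(L[...,0]>-35)&(abs(L[...,1])<14)&(L[...,2]>-3)&(L[...,2]<24)
q=L[m];print(len(q),np.percentile(q,[5,25,50,75,95],axis=0).round(1))
E
```

```text
time_s: 5.32
tcp_pos: [0.5309, -0.0007, 0.0654]
tool_rot: [-0.18, 0.58, 0.784, 0.129]
force: [-0.2, 0.3, -0.0]
gripper_width: 0.284
grip_force: 59.0
lin cm [-0.02  0.02  0.06] rot [-0.005 -0.009 -0.004]
lin cm [-0.79  0.03  1.69] rot [-0.005 -0.009 -0.004]
55 [[-24.3  -9.8  -0.8]
 [-22.8  -0.8   0.4]
 [-20.6   5.3   3.2]
 [-18.9   9.3   5.6]
 [-16.1  11.2  13.1]]
```

```bash
python3 -m crank '[{"linear":[-0.4,0,0.85],"rotation":[0,0,0],"fingers":-1},{"linear":[-0.8,0,1.65],"rotation":[0,0,0],"fingers":-1},{"linear":[-0.8,0,1.65],"rotation":[0,0,0],"fingers":-1},{"linear":[-0.8,0,1.65],"rotation":[0,0,0],"fingers":-1}]'
python3 - <<'E'
from to import *
show(*cell(-.5,-56,27,25));show(*cell(-.5,-66,26,25));show(*cell(-.5,-70,26,25))
E
```

```text
time_s: 5.7
tcp_pos: [0.5312, -0.0002, 0.0471]
tool_rot: [-0.179, 0.579, 0.785, 0.129]
force: [0.1, -0.2, 0.6]
gripper_width: 0.279
grip_force: 59.0
lin cm [-0.04 -0.03  0.02] rot [-0.005 -0.009 -0.003]
lin cm [-0.99 -0.02 -0.32] rot [-0.005 -0.009 -0.003]
lin cm [-1.35 -0.02 -0.49] rot [-0.005 -0.009 -0.003]
```

```bash
python3 -m crank '[{"linear":[-0.35,0,-0.1],"rotation":[0,0,0],"fingers":-1},{"linear":[-0.7,0,-0.2],"rotation":[0,0,0],"fingers":-1},{"linear":[-1.0,0,-0.32],"rotation":[0,0,0],"fingers":-1},{"linear":[-1.0,0,-0.32],"rotation":[0,0,0],"fingers":-1},{"linear":[-1.0,0,-0.32],"rotation":[0,0,0],"fingers":-1}]'
python3 - <<'E'
from to import *
F=[]
for _ in range(6): grab_frame("scene");F.append(get_obs()['force'])
f=np.mean(F,0);print("Fx,Fy(log),Fz",f@ex,f@ey,f[2])
show(*cell(-.5,-66,26,25));show(*cell(-.5,-70.3,26,25))
E
```

```text
time_s: 6.12
tcp_pos: [0.5349, -0.0102, 0.0465]
tool_rot: [-0.179, 0.579, 0.785, 0.129]
force: [0.3, 2.2, 1.9]
gripper_width: 0.283
grip_force: 59.1
Fx,Fy(log),Fz 0.3394360690010672 2.4567526563125246 3.019955686611984
lin cm [-0.   -0.08  0.07] rot [-0.004 -0.008 -0.002]
lin cm [-0.39 -0.08 -0.11] rot [-0.004 -0.008 -0.002]
```

The force along logger y is 2.46 N, so the spring is squeezed about 4.9 mm, matching the prediction. I'll squeeze it further so the nub clears the tab.

```bash
python3 -m crank '[{"linear":[-0.2,-0.05,-0.05],"rotation":[0,0,0],"fingers":-1},{"linear":[-0.39,-0.05,-0.11],"rotation":[0,0,0],"fingers":-1},{"linear":[-0.39,-0.05,-0.11],"rotation":[0,0,0],"fingers":-1},{"linear":[-0.39,-0.05,-0.11],"rotation":[0,0,0],"fingers":-1}]'
python3 - <<'E'
from to import *
F=[]
for _ in range(6): grab_frame("scene");F.append(get_obs()['force'])
f=np.mean(F,0);print("Fx,Fy(log),Fz",f@ex,f@ey,f[2])
for t,z in((25,26),(15,26),(6,26),(0,26)): show(*cell(-.5,-70.0,z,t))
E
```

```text
time_s: 6.75
tcp_pos: [0.5355, -0.0141, 0.0456]
tool_rot: [-0.179, 0.579, 0.785, 0.129]
force: [0.7, 4.4, 3.8]
gripper_width: 0.283
grip_force: 59.2
Fx,Fy(log),Fz 0.9638894166418549 4.488810534531283 4.277259852002291
lin cm [ 0.03 -0.02 -0.  ] rot [-0.004 -0.008 -0.002]
lin cm [ 0.18 -0.01  0.43] rot [-0.004 -0.182 -0.002]
lin cm [ 0.24 -0.01  0.84] rot [-0.004 -0.339 -0.001]
lin cm [ 0.24 -0.01  1.12] rot [-0.004 -0.444 -0.001]
```

```bash
python3 -m crank '[{"linear":[0.1,0,0.2],"rotation":[0,-0.09,0],"fingers":-1},{"linear":[0.18,0,0.43],"rotation":[0,-0.18,0],"fingers":-1},{"linear":[0.22,0,0.65],"rotation":[0,-0.26,0],"fingers":-1},{"linear":[0.24,0,0.84],"rotation":[0,-0.34,0],"fingers":-1},{"linear":[0.24,0,0.84],"rotation":[0,-0.34,0],"fingers":-1}]'
python3 - <<'E'
from to import *
F=[]
for _ in range(4): grab_frame("scene");F.append(get_obs()['force'])
f=np.mean(F,0);print("Fx,Fy(log),Fz",f@ex,f@ey,f[2])
for t,z in((6,26),(0,26),(0,25)): show(*cell(-.5,-70.0,z,t))
E
```

```text
time_s: 7.47
tcp_pos: [0.5331, -0.0068, 0.0388]
tool_rot: [-0.042, 0.591, 0.805, 0.028]
force: [-0.1, 5.0, 1.9]
gripper_width: 0.279
grip_force: 59.3
Fx,Fy(log),Fz 1.6357648628515282 5.77555490112424 2.522930048693701
lin cm [-0.05 -0.03 -0.02] rot [-0.004  0.    -0.   ]
lin cm [ 0.04 -0.02  0.24] rot [-0.004 -0.104  0.   ]
lin cm [ 0.03 -0.02  0.34] rot [-0.004 -0.104  0.   ]
```

```bash
python3 -m crank '[{"linear":[0.05,0,0.12],"rotation":[0,-0.05,0],"fingers":-1},{"linear":[0.08,0,0.24],"rotation":[0,-0.104,0],"fingers":-1},{"linear":[0.08,0,0.24],"rotation":[0,-0.104,0],"fingers":-1},{"linear":[0.08,0,0.24],"rotation":[0,-0.104,0],"fingers":-1}]'
python3 - <<'E'
from to import *
F=[]
for _ in range(4): z=grab_frame("scene");F.append(get_obs()['force'])
f=np.mean(F,0);print("Fx,Fy(log),Fz",f@ex,f@ey,f[2]);print(log(cur()[1]))
for y,z in((-70,26),(-70,25),(-66,25)): show(*cell(-.5,y,z,0))
E
```

```text
time_s: 8.0
tcp_pos: [0.5335, -0.0071, 0.0367]
tool_rot: [-0.001, 0.593, 0.805, -0.001]
force: [-0.6, 6.2, 2.9]
gripper_width: 0.286
grip_force: 59.7
Fx,Fy(log),Fz 1.44677914570474 6.0718292489970445 2.809014387918034
[ -0.50917172 -45.90978816  36.66705928]
lin cm [ 0.01 -0.05  0.02] rot [-0.003 -0.001 -0.   ]
lin cm [ 0.01 -0.05  0.12] rot [-0.003 -0.001 -0.   ]
lin cm [ 0.41 -0.05  0.12] rot [-0.003 -0.001 -0.   ]
```

```bash
python3 -m crank '[{"linear":[0,0,0.1],"rotation":[0,0,0],"fingers":-1},{"linear":[0,0,0.1],"rotation":[0,0,0],"fingers":-1},{"linear":[0.3,0,0.1],"rotation":[0,0,0],"fingers":-1},{"linear":[0.3,0,0.1],"rotation":[0,0,0],"fingers":-1},{"linear":[0.3,0,0.1],"rotation":[0,0,0],"fingers":-1}]'
python3 - <<'E'
from to import *
F=[]
for _ in range(4): z=grab_frame("scene");F.append(get_obs()['force'])
f=np.mean(F,0);print("Fx,Fy(log),Fz",f@ex,f@ey,f[2]);print(log(cur()[1]))
E
```

```text
time_s: 8.62
tcp_pos: [0.5334, -0.0057, 0.0366]
tool_rot: [-0.0, 0.593, 0.805, -0.002]
force: [-1.8, 3.0, 8.8]
gripper_width: 0.28
grip_force: 60.2
Fx,Fy(log),Fz -0.8255353769347571 3.3154130045813814 8.590903351641497
[ -0.25144504 -44.17662505  36.56170689]
```

```bash
python3 -m crank '[{"linear":[0,0,-0.1],"rotation":[0,0,0],"fingers":-1},{"linear":[0.15,0,-0.1],"rotation":[0,0,0],"fingers":-1},{"linear":[0.15,0,-0.1],"rotation":[0,0,0],"fingers":-1}]'
python3 - <<'E'
from to import *
F=[]
for _ in range(4): z=grab_frame("scene");F.append(get_obs()['force'])
f=np.mean(F,0);print("Fx,Fy(log),Fz",f@ex,f@ey,f[2]);print(log(cur()[1]))
E
```

```text
time_s: 9.07
tcp_pos: [0.5325, -0.0039, 0.0367]
tool_rot: [-0.001, 0.593, 0.805, -0.002]
force: [0.5, 1.4, 1.7]
gripper_width: 0.284
grip_force: 59.4
Fx,Fy(log),Fz 2.036468705011733 1.4995044869515781 0.8389754588842203
[ -0.60059468 -41.94878382  36.70795766]
```

The cell is level on the cradle floor and near the tab. Releasing it.

```bash
python3 -m crank '[{"linear":[0,0,0],"rotation":[0,0,0],"fingers":-0.2},{"linear":[0,0,0],"rotation":[0,0,0],"fingers":0},{"linear":[0,0,0],"rotation":[0,0,0],"fingers":0},{"linear":[0,0,0],"rotation":[0,0,0],"fingers":0}]'
python3 -m crank '[{"linear":[0,0,-2],"rotation":[0,0,0],"fingers":0},{"linear":[0,0,-5],"rotation":[0,0,0],"fingers":0},{"linear":[0,0,-9],"rotation":[0,0,0],"fingers":0},{"linear":[0,0,-13],"rotation":[0,0,0],"fingers":0},{"linear":[-2,0,-16],"rotation":[0,0,0],"fingers":0}]'
python3 - <<'E'
from to import *
im,d=grab_frame("scene");np.savez("scene5.npz",im=im,d=d)
cv2.imwrite("pics/seated.png",cv2.resize(im[110:230,290:450],(800,600),interpolation=cv2.INTER_CUBIC)[:,:,::-1])
p=camera_params("scene");P=pts(d,p);Q=np.dstack([(P-C)@ex,(P-C)@ey,P[...,2]])*1000
m=(abs(Q[...,0])<12)&(Q[...,1]>-90)&(Q[...,1]<-5)&(Q[...,2]>15)&(Q[...,2]<45)
for y in range(-82,-8,4):
    s=Q[m&(Q[...,1]>=y)&(Q[...,1]<y+4)]
    if len(s):print(y,len(s),"zmax",np.percentile(s[:,2],95).round(1))
# lid free part: points above 60 mm
m=(abs(Q[...,0])<68)&(Q[...,1]>80)&(Q[...,1]<260)&(Q[...,2]>55)&(Q[...,2]<260)
s=Q[m];print(len(s),np.percentile(s,[2,50,98],axis=0).round(0));k=np.polyfit(s[:,2],s[:,1],1);print("lid slope dy/dz",k)
print(get_obs()['joint_pos'].round(2),log(cur()[1]))
E
```

```text
time_s: 9.6
tcp_pos: [0.5317, -0.0036, 0.0364]
tool_rot: [-0.002, 0.593, 0.805, -0.002]
force: [-0.1, 0.4, -0.3]
gripper_width: 0.501
grip_force: 0.0
time_s: 10.02
tcp_pos: [0.5385, -0.0205, 0.1997]
tool_rot: [-0.001, 0.592, 0.806, -0.001]
force: [0.4, -0.7, 0.2]
gripper_width: 0.504
grip_force: 0.0
-82 47 zmax 34.6
-78 12 zmax 34.8
-74 9 zmax 32.1
-70 20 zmax 32.6
-66 45 zmax 38.5
-62 21 zmax 39.5
-58 24 zmax 38.7
-54 22 zmax 39.6
-50 24 zmax 38.4
-46 21 zmax 40.8
-42 27 zmax 39.2
-38 19 zmax 38.9
-34 25 zmax 38.7
-30 20 zmax 38.3
-26 25 zmax 38.9
-22 16 zmax 38.1
-18 10 zmax 36.1
-14 12 zmax 30.3
5044 [[-67. 107.  60.]
 [ -1. 123. 156.]
 [ 61. 135. 232.]]
lid slope dy/dz [ 0.16030063 96.6074465 ]
[-0.27  0.11  1.74 -0.    1.28 -0.57] [  3.23972833 -66.39824088 206.46136173]
```

View pics/seated.png

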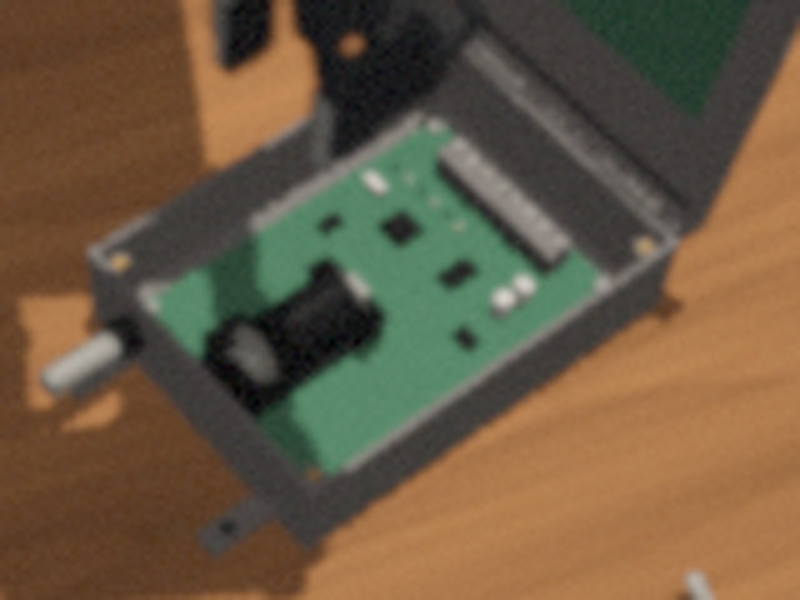

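The cell lies home: its top is level at 38–39 mm from the tab (y≈-16) to the spring (y≈-66), against an expected 38 mm. The lid stands open at about 1.73 rad. Next I'll shut the fingers, go over the lid and come down behind it.

```bash
python3 -m crank '[{"linear":[0,0,-4],"rotation":[0,0,0],"fingers":-1},{"linear":[0,0,-8],"rotation":[0,0,0],"fingers":-1},{"linear":[0,0,-11],"rotation":[0,0,0],"fingers":-1},{"linear":[3,0,-11],"rotation":[0,0,0],"fingers":-1},{"linear":[6,0,-11],"rotation":[0,0,0],"fingers":-1}]'
python3 -m crank '[{"linear":[4,0.4,0],"rotation":[0,0,0],"fingers":-1},{"linear":[8,0.4,0],"rotation":[0,0,0],"fingers":-1},{"linear":[12,0.4,0],"rotation":[0,0,0],"fingers":-1},{"linear":[16,0.4,0],"rotation":[0,0,0],"fingers":-1},{"linear":[17.6,0.4,0],"rotation":[0,0,0],"fingers":-1}]'
cat >> to.py <<'E'
def lid(phi,r=160,gap=0): # tip corner (tool x -11, z 22) on outer face
    u=np.array([-np.cos(phi),np.sin(phi)]);n=np.array([np.sin(phi),np.cos(phi)])
    k=np.array([95,45])+r*u+(14+gap)*n
    return C+(ey*(k[0]+11)+ez*(k[1]+22))/1000, goal(YL)
E
python3 - <<'E'
from to import *
print(log(cur()[1]),get_obs()['joint_pos'].round(2),get_obs()['gripper_width'])
show(*lid(1.73,160,15));
E
```

```text
time_s: 10.48
tcp_pos: [0.5225, 0.0343, 0.3092]
tool_rot: [0.001, 0.595, 0.804, -0.001]
force: [0.0, 0.8, -1.7]
gripper_width: -0.002
grip_force: 0.0
time_s: 10.9
tcp_pos: [0.4711, 0.208, 0.3062]
tool_rot: [-0.002, 0.592, 0.806, -0.002]
force: [0.1, -0.4, 0.1]
gripper_width: 0.002
grip_force: 0.0
[  3.55299758 178.46520041 306.23964284] [ 0.18 -0.03  1.69  0.    1.49 -0.12] 0.0015467667386982454
lin cm [-1.86 -0.32  8.58] rot [-0.005 -0.002  0.003]
```

```bash
python3 -m crank '[{"linear":[-0.5,-0.3,3],"rotation":[0,0,0],"fingers":-1},{"linear":[-1,-0.3,6],"rotation":[0,0,0],"fingers":-1},{"linear":[-1.4,-0.3,8.5],"rotation":[0,0,0],"fingers":-1},{"linear":[-1.6,-0.3,8.5],"rotation":[0,0,0],"fingers":-1},{"linear":[-1.6,-0.3,8.5],"rotation":[0,0,0],"fingers":-1}]'
python3 - <<'E'
from to import *
print(log(cur()[1]),get_obs()['joint_pos'].round(2))
for f in np.arange(1.7,-.01,-.17): print(round(f,2),end=' ');show(*lid(f,160,0))
E
```

```text
time_s: 11.32
tcp_pos: [0.4737, 0.1876, 0.2205]
tool_rot: [-0.002, 0.594, 0.805, -0.003]
force: [0.2, 0.1, 0.9]
gripper_width: 0.001
grip_force: 0.0
[-2.75442787e-02  1.58155857e+02  2.20465386e+02] [ 0.14  0.02  1.81 -0.    1.32 -0.16]
1.7 lin cm [-1.77  0.   -0.34] rot [-0.008 -0.    -0.001]
1.53 lin cm [-4.47  0.   -0.7 ] rot [-0.008 -0.    -0.001]
1.36 lin cm [-7.19  0.01 -0.59] rot [-0.008 -0.    -0.001]
1.19 lin cm [-9.86  0.01 -0.03] rot [-0.008 -0.    -0.001]
1.02 lin cm [-12.4    0.02   0.98] rot [-0.008 -0.    -0.001]
0.85 lin cm [-14.72   0.04   2.4 ] rot [-0.008 -0.    -0.001]
0.68 lin cm [-16.78   0.05   4.19] rot [-0.008 -0.    -0.001]
0.51 lin cm [-18.5    0.07   6.31] rot [-0.008 -0.    -0.001]
0.34 lin cm [-19.84   0.09   8.68] rot [-0.008 -0.    -0.001]
0.17 lin cm [-20.75   0.11  11.25] rot [-0.008 -0.    -0.001]
0.0 lin cm [-21.22   0.13  13.94] rot [-0.008 -0.    -0.001]
```

```bash
python3 -m crank '[{"linear":[-1.0,0,-0.2],"rotation":[0,0,0],"fingers":-1},{"linear":[-1.8,0,-0.35],"rotation":[0,0,0],"fingers":-1},{"linear":[-3.1,0,-0.55],"rotation":[0,0,0],"fingers":-1},{"linear":[-4.5,0,-0.7],"rotation":[0,0,0],"fingers":-1},{"linear":[-5.8,0,-0.7],"rotation":[0,0,0],"fingers":-1}]'
python3 -m crank '[{"linear":[-1.4,0,0.1],"rotation":[0,0,0],"fingers":-1},{"linear":[-2.7,0,0.35],"rotation":[0,0,0],"fingers":-1},{"linear":[-4.1,0,0.65],"rotation":[0,0,0],"fingers":-1},{"linear":[-5.4,0,1.1],"rotation":[0,0,0],"fingers":-1},{"linear":[-6.6,0,1.65],"rotation":[0,0,0],"fingers":-1}]'
python3 - <<'E'
from to import *
im,d=grab_frame("scene");P=pts(d,camera_params("scene"));Q=np.dstack([(P-C)@ex,(P-C)@ey,P[...,2]])*1000
print(log(cur()[1]),get_obs()['joint_pos'].round(2))
m=(Q[...,0]>20)&(Q[...,0]<66)&(Q[...,1]>-90)&(Q[...,1]<120)&(Q[...,2]>70)&(Q[...,2]<260)
s=Q[m];print(len(s),np.percentile(s,[2,50,98],axis=0).round(0))
for f in np.arange(1.02,-.01,-.17): print(round(f,2),end=' ');show(*lid(f,160,0))
E
```

```text
time_s: 11.73
tcp_pos: [0.4932, 0.1317, 0.2311]
tool_rot: [0.0, 0.593, 0.805, -0.0]
force: [-0.0, 1.0, -0.9]
gripper_width: -0.001
grip_force: 0.7
time_s: 12.15
tcp_pos: [0.5126, 0.0681, 0.2133]
tool_rot: [0.0, 0.594, 0.805, -0.001]
force: [0.5, 0.8, 0.9]
gripper_width: -0.004
grip_force: 0.6
[  0.86168348  31.07903009 211.55063166] [-0.1   0.05  1.8  -0.    1.3  -0.4 ]
337 [[ 21.  -3. 207.]
 [ 37.   5. 213.]
 [ 64.  37. 258.]]
1.02 lin cm [ 0.31 -0.09  0.09] rot [-0.004  0.002 -0.002]
0.85 lin cm [-2.01 -0.08  1.51] rot [-0.004  0.002 -0.002]
0.68 lin cm [-4.06 -0.06  3.31] rot [-0.004  0.002 -0.002]
0.51 lin cm [-5.78 -0.05  5.43] rot [-0.004  0.002 -0.002]
0.34 lin cm [-7.11 -0.04  7.81] rot [-0.004  0.002 -0.002]
0.17 lin cm [-8.02 -0.03 10.38] rot [-0.004  0.002 -0.002]
-0.0 lin cm [-8.480e+00 -1.000e-02  1.307e+01] rot [-0.004  0.002 -0.002]
```

```bash
python3 -m crank '[{"linear":[-0.9,0,0.8],"rotation":[0,0,0],"fingers":-1},{"linear":[-2.0,0,1.5],"rotation":[0,0,0],"fingers":-1},{"linear":[-3.1,0,2.4],"rotation":[0,0,0],"fingers":-1},{"linear":[-4.1,0,3.3],"rotation":[0,0,0],"fingers":-1},{"linear":[-5.0,0,4.35],"rotation":[0,0,0],"fingers":-1}]'
python3 -m crank '[{"linear":[-0.8,0,1.1],"rotation":[0,0,0],"fingers":-1},{"linear":[-1.5,0,2.2],"rotation":[0,0,0],"fingers":-1},{"linear":[-2.1,0,3.4],"rotation":[0,0,0],"fingers":-1},{"linear":[-2.6,0,4.7],"rotation":[0,0,0],"fingers":-1},{"linear":[-3.0,0,6.0],"rotation":[0,0,0],"fingers":-1}]'
python3 - <<'E'
from to import *
im,d=grab_frame("scene")
print(log(cur()[1]),get_obs()['joint_pos'].round(2),get_obs()['force'].round(1))
for f in np.arange(.25,-.01,-.05): print(round(f,2),end=' ');show(*lid(f,160,0))
E
```

```text
time_s: 12.62
tcp_pos: [0.5262, 0.0207, 0.1677]
tool_rot: [-0.001, 0.593, 0.805, -0.002]
force: [0.5, -0.2, 1.3]
gripper_width: 0.0
grip_force: 0.4
time_s: 13.03
tcp_pos: [0.5345, -0.0075, 0.1072]
tool_rot: [-0.001, 0.593, 0.805, -0.002]
force: [0.5, -0.4, 0.6]
gripper_width: -0.002
grip_force: 0.3
[ -1.52962402 -45.71386496 104.38524606] [-0.24  0.23  1.84 -0.    1.09 -0.54] [-2.  0. -2.]
0.25 lin cm [ 0.02  0.14 -1.58] rot [-0.009 -0.002 -0.001]
0.2 lin cm [-0.23  0.15 -0.81] rot [-0.009 -0.002 -0.001]
0.15 lin cm [-0.44  0.15 -0.04] rot [-0.009 -0.002 -0.001]
0.1 lin cm [-0.61  0.16  0.75] rot [-0.009 -0.002 -0.001]
0.05 lin cm [-0.74  0.17  1.54] rot [-0.009 -0.002 -0.001]
0.0 lin cm [-0.83  0.17  2.34] rot [-0.009 -0.002 -0.001]
```

```bash
python3 -m crank '[{"linear":[-0.5,0,0.6],"rotation":[0,0,0],"fingers":-1},{"linear":[-0.6,0,1.2],"rotation":[0,0,0],"fingers":-1},{"linear":[-0.6,0,1.7],"rotation":[0,0,0],"fingers":-1},{"linear":[-0.6,0,2.1],"rotation":[0,0,0],"fingers":-1},{"linear":[-0.6,0,2.1],"rotation":[0,0,0],"fingers":-1}]'
python3 -m crank '[{"linear":[0,0,0.2],"rotation":[0,0,0],"fingers":-1},{"linear":[0,0,0.3],"rotation":[0,0,0],"fingers":-1},{"linear":[0,0,0.3],"rotation":[0,0,0],"fingers":-1}]'
python3 -c "
from to import *
show(*lid(0))"
```

```text
time_s: 13.5
tcp_pos: [0.5357, -0.0124, 0.0869]
tool_rot: [-0.002, 0.593, 0.805, -0.002]
force: [0.1, -0.6, -0.1]
gripper_width: -0.002
grip_force: 0.0
time_s: 13.75
tcp_pos: [0.5363, -0.0126, 0.0847]
tool_rot: [-0.001, 0.593, 0.805, -0.002]
force: [0.6, -0.2, -0.9]
gripper_width: 0.003
grip_force: 0.0
lin cm [-0.25 -0.04  0.37] rot [-0.004  0.    -0.   ]
```

```bash
python3 -m crank '[{"linear":[0,0,0.2],"rotation":[0,0,0],"fingers":-1},{"linear":[0,0,0.35],"rotation":[0,0,0],"fingers":-1},{"linear":[0,0,0.45],"rotation":[0,0,0],"fingers":-1},{"linear":[0,0,0.5],"rotation":[0,0,0],"fingers":-1},{"linear":[0,0,0.5],"rotation":[0,0,0],"fingers":-1}]'
python3 - <<'E'
from to import *
show(*lid(0))
im,d=grab_frame("scene");P=pts(d,camera_params("scene"));Q=np.dstack([(P-C)@ex,(P-C)@ey,P[...,2]])*1000;print(get_obs()['force'])
m=(Q[...,0]>25)&(Q[...,0]<65)&(Q[...,1]>-90)&(Q[...,1]<90)&(Q[...,2]>40)&(Q[...,2]<75)
s=Q[m];print(len(s),np.polyfit(s[:,1],s[:,2],1))
E
```

```text
time_s: 14.17
tcp_pos: [0.5365, -0.0127, 0.0809]
tool_rot: [-0.001, 0.593, 0.805, -0.002]
force: [-4.0, 1.0, 10.1]
gripper_width: 0.001
grip_force: 4.9
lin cm [-0.23 -0.06 -0.01] rot [-0.004  0.    -0.   ]
[-4.01304981  0.66050212 11.0911316 ]
1635 [1.97966892e-03 5.87924449e+01]
```

The lid is flush: its top is at 58.8 mm with a slope of 0.002, and the stop gave 10 N. Now I'll retreat and check.

```bash
python3 -m crank '[{"linear":[0,0,-1],"rotation":[0,0,0],"fingers":-1},{"linear":[0,0,-4],"rotation":[0,0,0],"fingers":-1},{"linear":[0,0,-8],"rotation":[0,0,0],"fingers":-1},{"linear":[0,0,-12],"rotation":[0,0,0],"fingers":-1},{"linear":[0,0,-12],"rotation":[0,0,0],"fingers":-1}]'
python3 -m crank '[{"linear":[0,0,0],"rotation":[0,0,0],"fingers":-1},{"linear":[0,0,0],"rotation":[0,0,0],"fingers":-1},{"linear":[0,0,0],"rotation":[0,0,0],"fingers":-1}]'
python3 - <<'E'
from to import *
for n in("scene","top"):
    im,d=grab_frame(n);P=pts(d,camera_params(n));Q=np.dstack([(P-C)@ex,(P-C)@ey,P[...,2]])*1000
    m=(Q[...,0]>25)&(Q[...,0]<65)&(Q[...,1]>-85)&(Q[...,1]<90)&(Q[...,2]>40)&(Q[...,2]<75)
    s=Q[m];print(n,len(s),np.polyfit(s[:,1],s[:,2],1))
    if n=="scene":cv2.imwrite("pics/end.png",im[:,:,::-1])
E
```

```text
time_s: 14.63
tcp_pos: [0.5415, -0.0136, 0.2092]
tool_rot: [0.006, 0.593, 0.805, 0.001]
force: [0.8, 0.0, 1.9]
gripper_width: 0.001
grip_force: 0.0
time_s: 14.88
tcp_pos: [0.5355, -0.0122, 0.198]
tool_rot: [-0.003, 0.593, 0.805, -0.002]
force: [-0.4, 0.5, 0.2]
gripper_width: -0.002
grip_force: 0.0
scene 1573 [1.20259209e-03 5.88019765e+01]Traceback (most recent call last):
  File "<stdin>", line 5, in <module>
    raise TypeError("expected non-empty vector for x")
TypeError: expected non-empty vector for x
```

View pics/end.png

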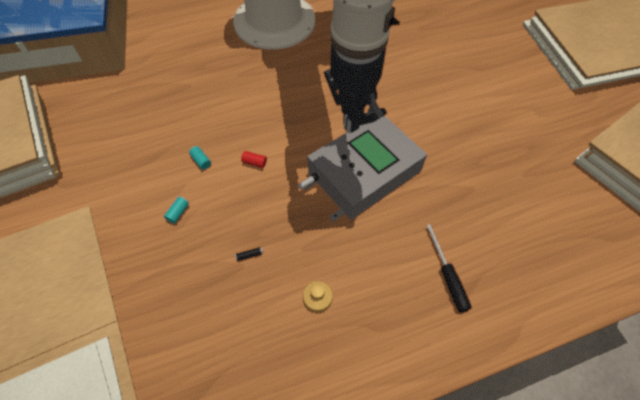

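The lid is shut flush (logger at about (365,165)), the arm is clear, and the thin cell, weight and screwdriver are where they started.

```bash
python3 -c "
from bench import close_job
print(close_job())"
```

```text
the job is handed in; nothing more can be done
None
```

I've handed the job in: the thick cell is home in the cradle and released, the lid is shut flush, and the thin cell, screwdriver and weight are where they were; the hand-in returned no verdict.

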